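# Raise the test hood's window to the green mark

## Task

With the fingers, push the test hood's sliding window up from beneath its blue lip until the yellow pointers at the ends of the lip stand within the green markers on the rails, never letting them reach the red markers. Leave the window standing there and take the hand away. Only push: do not pick up or shift the markers, the transformer, the circuit board or the screwdriver on the bench.

Things in the scene. Friction and masses are not known exactly. Their poses are not given: they have to be found in the camera images.
- hood: Fixed grey and aluminium bench hood, 290 deep (its x) x 460 wide (y) x 330 mm high, open at back and sides. Origin: on the bench, middle of its front edge; x points into the hood, away from the robot. Floor slab 30 mm thick. The front slopes back 40 degrees from vertical from its foot (35 mm up, at x = 0), with guide rails 30 mm wide at y = +-205 mm standing 10 mm proud of the slope.
- sash: Sliding window: clear pane in an aluminium frame, 350 wide x 180 mm long, blue lip along its lower edge, thin yellow pointers at both lip ends (z = 0). Slides along its own z, up the slope (40 degrees off vertical, leaning away from the robot); x points into the hood, square to the pane; y along the lip. Origin: mid-width, half the lip's thickness, plane of the slope. 170 mm travel; starts in the lowest 30.
- lip_edge (a point): Middle of the lip's lower front edge, at x = -35, z = -6 mm of the window; same axes. The lip is 12 mm thick, its flat underside runs 35 mm back from here; a sloped cover above prevents pinching. Below it the front is open for 39 to 69 mm of slope. Counterweighted: the window stays at any height it is left; to move it takes 2 to 4.5 N along the slope plus 6 N per m/s.
- green_mark: Pair of green markers on the two rails, 14 mm tall along the slope, at a different height each time. Origin midway between them, plane of the slope, middle of their height; axes as the window's. The pointers are at their middle when the window's origin is level with this along the slope. Stiff clips on the rails' outer sides (197 to 232 mm from the middle); to be left where they are.
- red_mark: Pair of thin red markers, 8 mm tall, on the same rails, 30 to 100 mm above the green ones (middle to middle): the limit. Origin and axes as for the green ones. Nothing to collide with.
- transformer: Loose small mains transformer, dark iron with a copper winding and red top, 66 x 46 x 48 mm; origin at the centre of its underside. On the bench before the hood, about 150 mm to one side of its middle. To be left alone.
- circuit_board: Loose green circuit board 80 x 60 x 4 mm with four upright capacitors, 31 mm high in all; origin at the centre of its underside. On the bench before the hood, about 150 mm to the other side. To be left alone.
- screwdriver: Loose screwdriver with a blue handle, 200 mm long, lying on the bench to the left (+y) of the hood, along its own x; origin under its middle. To be left alone.

How it is judged:
By the outcome, as a careful person would: the job done as asked, in the order asked, and still so for the second after the job is handed in, with the robot touching nothing.
It also fails if it takes over 37 s, if anything falls off the work surface, if the arm or the gripper's body presses on something with over 40 N, if the wrist force passes 120 N, or if a joint passes its speed limit or range.

## Robot

A 6-joint arm with a two-finger parallel gripper is mounted at the origin on the work surface. World frame = base frame: x ahead of the robot, y to its left, z up, the work surface at z = 0. Lengths are in m, angles in rad, forces in N, time in s.
With the tool pointing down it reaches from about 0.325 to 0.875 m from the base axis. Payload 4.4 kg.
Tool frame: the origin (TCP) lies at the very end of the fingers, on their centre line; the grasp point (between the pads) lies 19 mm behind it; z points along the fingers, y is the line along which they close (so a half turn about z gives the same grasp; the last joint's range is limited). The gripper opens to 85 mm and grips with 20 to 120 N. Pads are 22 mm wide; open, the fingers measure 114 mm over their backs; the gripper's body (76 mm by 85 mm) begins 54 mm behind the grasp point. The pads swing forward as they close: fully open they stand 13 mm farther back than shut.
Start: joints at [1.185, 0.207, 1.542, -0, 1.393, -0.15], TCP at [0.134, 0.559, 0.197] pointing down, gripper open.
Joint ranges: [-2.73, 2.73], [-0.86, 2.22], [0.23, 2.46], [-1.11, 4.25], [0.08, 2.63], [-2.82, 2.82]. Speed limits (rad/s): [2.79, 2.79, 3.14, 3.14, 3.14, 3.14].

## Interface

Orientations are given as a unit quaternion [w, x, y, z].
In Python, from plant import state, read_camera, close_job gives the robot as it stands.
- The arm moves only by the tool move_arm, never from a script. Its argument "steps" is a list of rows, each an object with "angular": the turn, a rotation vector about the world's x, y, z each as a share of 0.5 rad, from -1 to 1, a list of three; "slide": the shift along the world's x, y, z each as a share of 0.25 m, from -1 to 1, a list of three; "claw": the opening, from -1 (shut) to 1 (fully open). In form: [{"angular": [ax, ay, az], "slide": [x, y, z], "claw": claw}, ...]. A call has 1 to 12 rows; each row is the pose to reach, as a shift and turn from the pose commanded when the call began; what a row does not reach only later rows make up. A row lasts 1/10 s, in which the tool goes at most 50 mm and 8.59 degrees, less where a joint would pass 70% of its speed; a pose out of reach is approached as far as the arm can. A call with a number of a shift or a turn outside -1 to 1 is refused whole. A call with a gripper value outside its range is refused whole. The fingers move at their own pace and stop on an object; "squeeze" is the grip in N (left out, the last holds). Time passes only in rows, so rows that repeat a pose let the fingers close. It gives the time, the measured TCP pose, the force, the opening and the grip force at its end, in the units of the state.
- state(): the state, without advancing time (a new reading comes with each control period).
- read_camera(name): name is "scene" or "side" or "wrist"; returns a dict with "frame" (400x640x3 uint8, blue, green, red), "intrinsics" (3x3 intrinsics, pixels), "rvec" (rotation vector, rad) and "tvec" (3), from world to camera coordinates, as OpenCV has them; the wrist camera has in their place "mount" (4x4, takes a point from camera to tool coordinates, whose origin is the TCP and whose axes are the flange's). Camera axes: x right, y down, z forward; pixel columns grow to the right and rows downward; lengths in m; the calibration is good to about 2 mm. A picture is of the moment at which its call begins: read the wrist's pose just before it. There is no depth.
- close_job(): hands the job in; it is judged then, once.
The state is a dict: "t": time; "qpos": joint angles; "dq": joint speeds; "joint_torque": joint torques, N m; "position": TCP position; "tcp_rot": TCP orientation; "force": force on the tool from outside, world axes, zero at the start; "wrist_torque": the same for the moment, N m; "grip_width": opening from 0.0 (shut) to 1.0 (fully open); "gripper_force": force on a finger pad.
Only numpy, scipy, OpenCV 4.12 (cv2) and the standard library are available. Lean on these libraries where they do the work, as an engineer would, in place of code of your own. Each camera call takes 0.05 s, during which the arm holds its last target. There are 200 camera calls.

## Working session

There is one attempt and no reset: what is moved stays moved. The work goes in short steps, Python scripts to look and compute and a tool call to move; the robot and the scene stay as the last step left them, time stands still between calls to the robot, and variables do not carry over. Pictures are saved under pics/ and viewed, at most 10 in all, crops included, and the job is handed in when it is done.

Besides the shell and the picture viewer there is one more tool, called after "Request:" as a command line: name --argument value ..., lists and objects as JSON in quotes. move_arm: Moves the arm, as the interface text tells. Shift numbers are shares of 0.25 m and turn numbers shares of 0.5 rad, none past 1 either way. Its arguments: {"type":"object","properties":{"steps":{"type":"array","items":{"type":"object","properties":{"angular":{"type":"array","items":{"type":"number"}},"slide":{"type":"array","items":{"type":"number"}},"claw":{"type":"number"}}}},"squeeze":{"type":"number"}},"required":["steps"]}

```bash
mkdir -p pics; python3 - <<'E'
from plant import state, read_camera
import cv2,numpy as np,pickle
d={}
for n in("scene","side"):
    r=read_camera(n);d[n]=r;cv2.imwrite(f"pics/{n}0.png",r["frame"])
    R=cv2.Rodrigues(np.array(r["rvec"],float))[0];print(n,-R.T@np.ravel(r["tvec"]),R[2],r["intrinsics"])
pickle.dump(d,open("d0.pkl","wb"));print(state())
E
```

```text
scene [ 1.02118772 -0.40918038  1.05947056] [-0.41697846  0.4410181  -0.79475279] [[506.56724701   0.         316.23805155]
 [  0.         506.56724701 201.26228268]
 [  0.           0.           1.        ]]
side [0.35357123 0.68317216 0.78240332] [ 0.18497289 -0.65498157 -0.73265556] [[367.05377735   0.         319.29209293]
 [  0.         367.05377735 197.39764707]
 [  0.           0.           1.        ]]
{'t': 0.1, 'qpos': array([ 1.18446677e+00,  2.07337623e-01,  1.54282579e+00, -1.93617939e-05,
        1.39350056e+00, -1.50504710e-01]), 'dq': array([-0.00046107,  0.00078245, -0.0052198 , -0.00110601, -0.00174137,
       -0.00011223]), 'joint_torque': array([-3.03577417e-04, -3.84089756e+01, -2.92549735e+01, -1.54238451e-04,
        4.75656721e-03, -1.06228447e-05]), 'position': array([0.13407707, 0.55836969, 0.19623337]), 'tcp_rot': array([-2.65476458e-04,  1.17637613e-01,  9.93056050e-01, -1.00110117e-03]), 'force': array([ 0.0072795 ,  0.01347806, -0.72216569]), 'wrist_torque': array([-0.01116205, -0.02358759,  0.02117236]), 'gripper_force': 0.0, 'grip_width': 0.9968793765989031}
```

View pics/scene0.png

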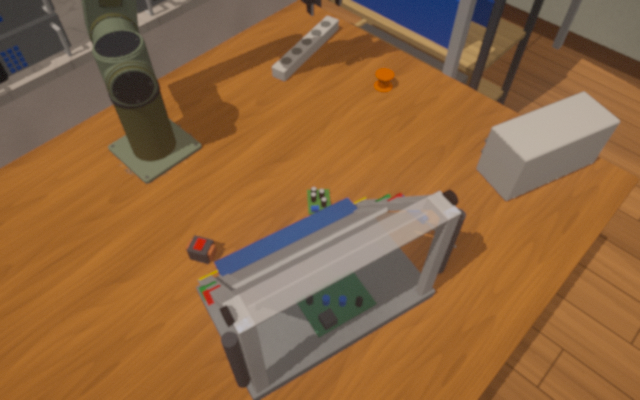

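View pics/side0.png

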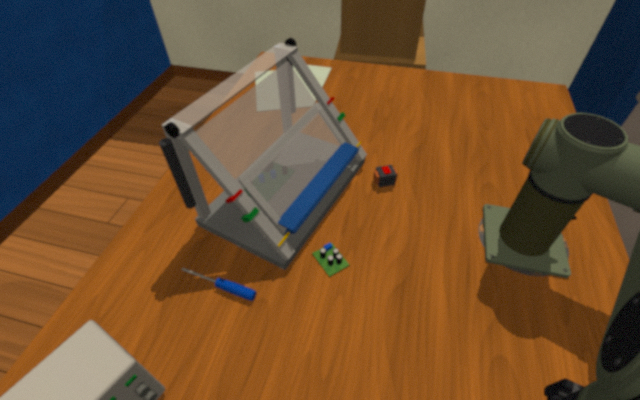

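```bash
cat > h.py <<'E'
import cv2,numpy as np
H=dict(red=[((0,150,90),(6,255,255)),((174,150,90),(180,255,255))],green=[((45,110,50),(80,255,255))],yellow=[((21,140,120),(34,255,255))],blue=[((105,120,60),(125,255,255))])
def blobs(im,c,a=8):
    h=cv2.cvtColor(im,cv2.COLOR_BGR2HSV);m=sum(cv2.inRange(h,*r) for r in H[c])
    n,l,s,ce=cv2.connectedComponentsWithStats(m);return [(ce[i].round(1).tolist(),s[i].tolist()) for i in range(1,n) if s[i,4]>=a]
def P(r):
    R=cv2.Rodrigues(np.array(r["rvec"],float))[0];return np.array(r["intrinsics"])@np.c_[R,np.ravel(r["tvec"])]
def tri(a,pa,b,pb):
    X=cv2.triangulatePoints(P(a),P(b),np.array(pa,float).reshape(2,1),np.array(pb,float).reshape(2,1));return (X[:3]/X[3]).ravel()
def proj(r,X):return cv2.projectPoints(np.array(X,float).reshape(-1,3),np.array(r["rvec"],float),np.array(r["tvec"],float),np.array(r["intrinsics"]),None)[0].reshape(-1,2)
E
python3 - <<'E'
from h import *;import pickle
d=pickle.load(open("d0.pkl","rb"))
box=dict(scene=(185,180,470,320),side=(180,80,410,310))
for n in d:
    x0,y0,x1,y1=box[n];im=d[n]["frame"][y0:y1,x0:x1]
    for c in H:print(n,c,[((p[0]+x0,p[1]+y0),s[2:]) for p,s in blobs(im,c)])
a=d["scene"]["frame"][180:320,190:460];b=d["side"]["frame"][80:280,220:400]
cv2.imwrite("pics/c0.png",np.vstack([cv2.resize(a,(800,310),interpolation=2)[:, :],cv2.copyMakeBorder(cv2.resize(b[:,:],(261,290),interpolation=2),0,0,0,539,0)]))
cv2.imwrite("pics/c1.png",cv2.resize(b,(540,600),interpolation=2))
E
```

```text
scene red [((397.1, 195.6), [13, 7, 24]), ((199.1, 243.8), [13, 13, 120]), ((208.9, 295.5), [15, 19, 92])]
scene green [((386.3, 195.9), [7, 3, 10]), ((204.3, 287.0), [14, 10, 30])]
scene yellow [((307.4, 191.6), [3, 7, 8]), ((328.6, 191.6), [3, 7, 8]), ((307.0, 200.5), [1, 8, 8]), ((359.9, 199.6), [12, 7, 28]), ((208.0, 274.7), [19, 10, 53])]
scene blue [((284.6, 236.6), [134, 73, 1902]), ((325.7, 298.7), [6, 9, 39]), ((342.3, 299.3), [7, 9, 42])]
side red [((329.9, 100.4), [5, 6, 18]), ((385.8, 169.4), [10, 8, 64]), ((234.0, 196.2), [16, 12, 70])]
side green [((340.6, 116.2), [6, 7, 28]), ((249.5, 215.6), [16, 14, 106]), ((329.7, 262.1), [33, 26, 331])]
side yellow [((357.9, 144.2), [3, 4, 8]), ((282.3, 240.2), [10, 11, 40])]
side blue [((317.2, 187.8), [79, 90, 1952]), ((327.9, 246.3), [7, 6, 28]), ((235.1, 288.4), [40, 22, 395])]
```

View pics/c0.png

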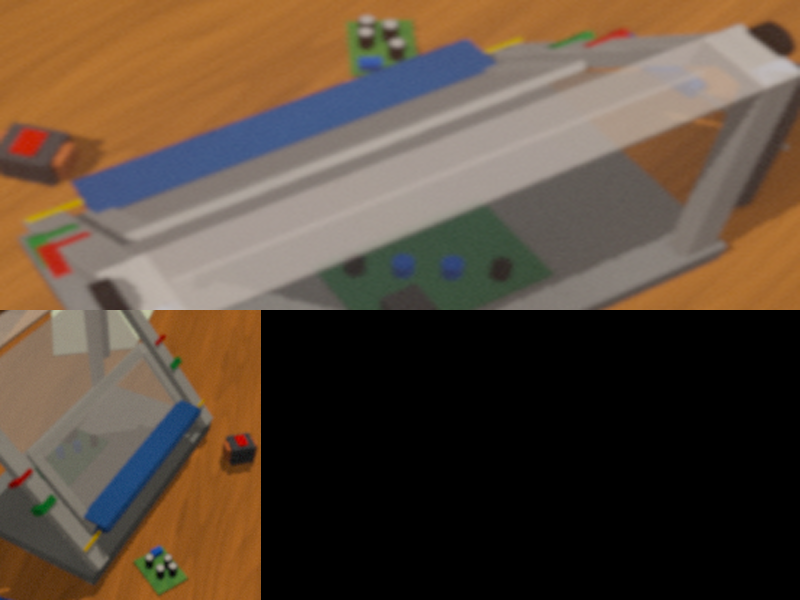

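View pics/c1.png

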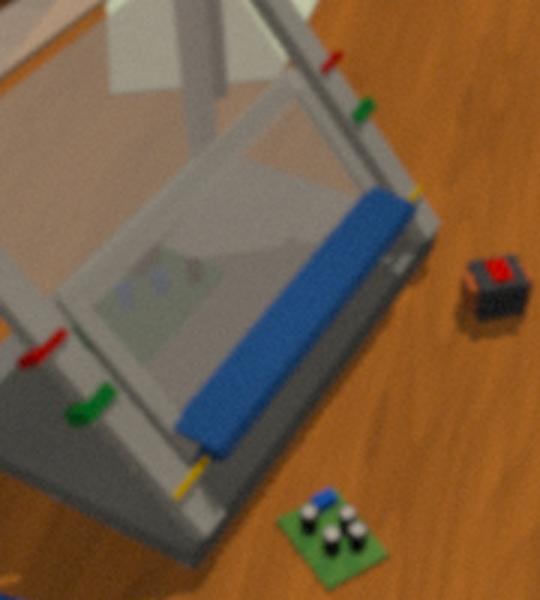

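The crops show all markers and both yellow pointers in both views (side: green (341,116), (250,216); yellow (358,144), (282,240)). I'll triangulate them next.

```bash
python3 - <<'E'
from h import *;import pickle
d=pickle.load(open("d0.pkl","rb"));a,b=d["scene"],d["side"]
pts=dict(gL=((386.3,195.9),(249.5,215.6)),gR=((204.3,287),(340.6,116.2)),rL=((397.1,195.6),(234,196.2)),rR=((208.9,295.5),(329.9,100.4)),yL=((359.9,199.6),(282.3,240.2)),yR=((208,274.7),(357.9,144.2)),tr=((199.1,243.8),(385.8,169.4)))
X={k:tri(a,p,b,q) for k,(p,q) in pts.items()}
for k in X:
    e=np.r_[proj(a,X[k])[0]-pts[k][0],proj(b,X[k])[0]-pts[k][1]];print(k,X[k].round(4),e.round(1))
for c in"gry":
    v=X[c+"L"]-X[c+"R"];print(c,((X[c+"L"]+X[c+"R"])/2).round(4),np.linalg.norm(v).round(4),np.degrees(np.arctan2(-v[0],v[1])).round(2),v[2].round(4))
# bench points: hood front foot corner in side view, board
def ray(r,p,z):
    R=cv2.Rodrigues(np.array(r["rvec"],float))[0];c=-R.T@np.ravel(r["tvec"]);u=R.T@np.linalg.inv(r["intrinsics"])@np.r_[p,1];return c+u*(z-c[2])/u[2]
print("footL",ray(b,(285,267),0),"board",ray(b,(330,262),.004))
E
```

```text
gL [0.6503 0.2136 0.1547] [-0.2 -0.  -0.3  0.1]
gR [ 0.5331 -0.2151  0.1509] [ 0.6  0.3  0.8 -0.4]
rL [0.6843 0.2014 0.1971] [-0.1 -0.  -0.1  0. ]
rR [ 0.5721 -0.229   0.1886] [-0.1 -0.  -0.1  0.1]
yL [0.5809 0.2108 0.0812] [-0.2 -0.  -0.3  0.1]
yR [ 0.4757 -0.1772  0.0832] [-0.7 -0.4 -1.   0.4]
tr [ 0.3778 -0.13    0.0469] [ 0.2  0.1  0.3 -0.1]
g [ 0.5917 -0.0007  0.1528] 0.4445 -15.29 0.0038
r [ 0.6282 -0.0138  0.1928] 0.4448 -14.6 0.0084
y [0.5283 0.0168 0.0822] 0.402 -15.18 -0.002
footL [0.57373959 0.23172318 0.        ] board [0.46845801 0.19291498 0.004     ]
```

Request:
move_arm --steps '[{"slide":[0.25,-0.25,0.2],"angular":[-0.06,-0.2,-0.01],"claw":-1},{"slide":[1,-1,0.2],"angular":[-0.23,-0.84,-0.06],"claw":-1},{"slide":[1,-1,0.2],"angular":[-0.23,-0.84,-0.06],"claw":-1},{"slide":[1,-1,0.2],"angular":[-0.23,-0.84,-0.06],"claw":-1},{"slide":[1,-1,0.2],"angular":[-0.23,-0.84,-0.06],"claw":-1},{"slide":[1,-1,0.2],"angular":[-0.23,-0.84,-0.06],"claw":-1},{"slide":[1,-1,0.2],"angular":[-0.23,-0.84,-0.06],"claw":-1},{"slide":[1,-1,0.2],"angular":[-0.23,-0.84,-0.06],"claw":-1},{"slide":[1,-1,0.2],"angular":[-0.23,-0.84,-0.06],"claw":-1},{"slide":[1,-1,0.2],"angular":[-0.23,-0.84,-0.06],"claw":-1}]'

```text
t: 1.1
position: [0.3837, 0.3094, 0.2467]
tcp_rot: [0.213, 0.13, 0.968, -0.032]
force: [-1.1, 0.1, -0.2]
grip_width: 0.001
gripper_force: 0.0
```

Request:
move_arm --steps '[{"slide":[0.24,-1,-0.12],"angular":[-0.14,-0.5,0],"claw":-1},{"slide":[0.24,-1,-0.12],"angular":[-0.14,-0.5,0],"claw":-1},{"slide":[0.24,-1,-0.12],"angular":[-0.14,-0.5,0],"claw":-1},{"slide":[0.24,-1,-0.12],"angular":[-0.14,-0.5,0],"claw":-1},{"slide":[0.24,-1,-0.12],"angular":[-0.14,-0.5,0],"claw":-1},{"slide":[0.24,-1,-0.12],"angular":[-0.14,-0.5,0],"claw":-1},{"slide":[0.24,-1,-0.12],"angular":[-0.14,-0.5,0],"claw":-1},{"slide":[0.24,-1,-0.12],"angular":[-0.14,-0.5,0],"claw":-1}]'

```text
t: 1.9
position: [0.4442, 0.0602, 0.2172]
tcp_rot: [0.337, 0.125, 0.932, -0.049]
force: [0.6, -0.3, 0.9]
grip_width: -0.001
gripper_force: 0.0
```

```bash
python3 - <<'E'
from plant import state, read_camera
from h import *
from scipy.spatial.transform import Rotation as Ro
s=state();print(s["qpos"].round(3),s["position"].round(4));q=s["tcp_rot"];R=Ro.from_quat(np.r_[q[1:],q[0]]).as_matrix();print(R.round(3))
r=read_camera("wrist");cv2.imwrite("pics/w1.png",r["frame"]);print(np.array(r["mount"]).round(3))
E
```

```text
[ 0.149 -0.522  2.292 -0.393  0.763 -0.955] [0.4442 0.0602 0.2172]
[[-0.742  0.265  0.616]
 [ 0.199  0.964 -0.175]
 [-0.64  -0.007 -0.768]]
[[-0.001 -0.96  -0.281  0.072]
 [ 1.    -0.001  0.001  0.   ]
 [-0.001 -0.281  0.96  -0.177]
 [ 0.     0.     0.     1.   ]]
```

View pics/w1.png

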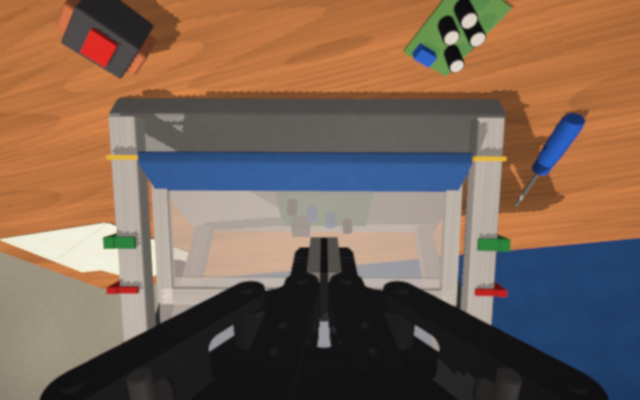

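The wrist view shows the hood upright across the picture: pointers at rows 157/158, green at 242, red at 290, lip lower edge at about row 152. The hood's middle is at about column 306 and the fingers at 323. I'll turn these into slope coordinates.

```bash
cat >> h.py <<'E'
from scipy.spatial.transform import Rotation as Ro
yaw=np.radians(-15.2);c4,s4=np.cos(np.radians(40)),np.sin(np.radians(40))
hx=np.array([np.cos(yaw),np.sin(yaw),0]);hy=np.array([-np.sin(yaw),np.cos(yaw),0]);ez=np.array([0,0,1.])
O=np.array([.513,.010,.035]);U=s4*hx+c4*ez;N=-c4*hx+s4*ez  # up-slope, outward
def hood(X):X=np.asarray(X)-O;return np.array([X@hy,X@U,X@N])
def world(y,s,n):return O+y*hy+s*U+n*N
def wray(st,r,p,n):
    q=st["tcp_rot"];R=Ro.from_quat(np.r_[q[1:],q[0]]).as_matrix();M=np.array(r["mount"])
    c=R@M[:3,3]+st["position"];u=R@M[:3,:3]@np.linalg.inv(r["intrinsics"])@np.r_[p,1.];t=(n-(c-O)@N)/(u@N);return hood(c+u*t)
E
python3 - <<'E'
from plant import state, read_camera
from h import *
s=state();r=read_camera("wrist")
import pickle;pickle.dump((s,r),open("w1.pkl","wb"))
print("tip",hood(s["position"]).round(4))
for c,n in(("yellow",.018),("green",.015),("red",.015)):
    for p,b in blobs(r["frame"],c,40):
        print(c,p,b[:4],wray(s,r,p,n).round(4))
for p in((200,152),(440,153)):print("lip",wray(s,r,p,.035).round(4))
for p in((114,112),(502,113)):print("foot",wray(s,r,p,0.).round(4))
im=r["frame"];print(im[95:200:3,306].tolist())
E
```

```text
tip [0.031  0.0884 0.1782]
yellow [121.1, 156.5] [106, 155, 30, 4] [-0.1952  0.0412  0.018 ]
yellow [488.0, 158.5] [472, 157, 33, 4] [0.2124 0.0418 0.018 ]
green [440.0, 35.4] [405, 0, 67, 75] [ 0.1547 -0.0891  0.015 ]
green [487.9, 11.8] [468, 0, 41, 33] [ 0.2045 -0.1131  0.015 ]
green [118.4, 241.6] [103, 235, 31, 13] [-0.2067  0.1388  0.015 ]
green [493.5, 244.2] [477, 237, 32, 15] [0.2261 0.1395 0.015 ]
red [97.4, 47.2] [79, 28, 38, 39] [-0.2152 -0.0762  0.015 ]
red [120.1, 288.7] [105, 282, 32, 11] [-0.2085  0.1954  0.015 ]
red [491.2, 291.5] [474, 284, 32, 13] [0.227  0.1961 0.015 ]
lip [-0.1002  0.0365  0.035 ]
lip [0.1528 0.0366 0.035 ]
foot [-0.2119 -0.0101 -0.    ]
foot [ 0.2346 -0.0104 -0.    ]
[[46, 81, 130], [55, 74, 104], [71, 75, 78], [71, 74, 77], [71, 74, 77], [72, 75, 78], [78, 81, 84], [88, 93, 96], [89, 93, 97], [88, 93, 96], [90, 94, 98], [89, 94, 97], [89, 94, 98], [90, 94, 98], [90, 95, 99], [90, 95, 98], [90, 95, 99], [90, 95, 99], [90, 94, 98], [93, 71, 60], [124, 78, 46], [129, 81, 47], [136, 85, 49], [149, 93, 54], [154, 96, 56], [154, 97, 57], [157, 98, 57], [158, 99, 59], [157, 98, 58], [156, 98, 57], [155, 97, 56], [155, 97, 57], [153, 139, 135], [145, 158, 161], [147, 161, 162]]
```

Request:
move_arm --steps '[{"slide":[0.07,-0.11,-0.4],"angular":[0,0,0],"claw":-1},{"slide":[0.07,-0.11,-0.4],"angular":[0,0,0],"claw":-1},{"slide":[0.07,-0.11,-0.4],"angular":[0,0,0],"claw":-1},{"slide":[0.07,-0.11,-0.4],"angular":[0,0,0],"claw":-1}]'

```text
t: 2.4
position: [0.4607, 0.0328, 0.1154]
tcp_rot: [0.335, 0.124, 0.933, -0.05]
force: [0.3, 0.0, 0.1]
grip_width: -0.004
gripper_force: 0.0
```

```bash
python3 - <<'E'
from plant import state, read_camera
from h import *
s=state();print(s["qpos"].round(3),hood(s["position"]).round(4),s["force"])
a=read_camera("wrist")["frame"];b=read_camera("side")["frame"][100:300,200:400]
cv2.imwrite("pics/w2.png",np.hstack([cv2.resize(a,(480,300)),cv2.resize(b,(300,300),interpolation=2)]))
E
```

```text
[ 0.032 -0.304  2.399 -0.492  0.425 -0.889] [0.0082 0.0253 0.0949] [0.28428282 0.03648607 0.14334099]
```

View pics/w2.png

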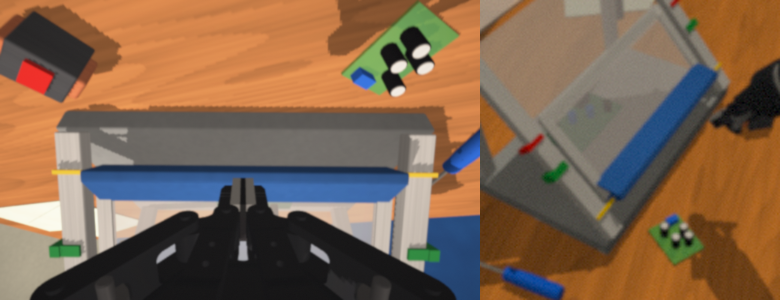

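The fingers are centred in front of the hood (wrist view: tip at about (242,180), lip at row 185). Next I insert them under the lip.

Request:
move_arm --steps '[{"slide":[0.05,-0.015,-0.065],"angular":[0,0,0],"claw":-1},{"slide":[0.1,-0.03,-0.12],"angular":[0,0,0],"claw":-1},{"slide":[0.15,-0.045,-0.18],"angular":[0,0,0],"claw":-1},{"slide":[0.18,-0.052,-0.22],"angular":[0,0,0],"claw":-1},{"slide":[0.21,-0.06,-0.25],"angular":[0,0,0],"claw":-1},{"slide":[0.21,-0.06,-0.25],"angular":[0,0,0],"claw":-1},{"slide":[0.21,-0.06,-0.25],"angular":[0,0,0],"claw":-1}]'

```text
t: 3.2
position: [0.5164, 0.0172, 0.0576]
tcp_rot: [0.339, 0.125, 0.931, -0.049]
force: [1.0, 0.5, -0.3]
grip_width: -0.001
gripper_force: 0.0
```

```bash
python3 - <<'E'
from plant import state, read_camera
from h import *
s=state();print(s["qpos"].round(3),hood(s["position"]).round(4),s["force"])
r=read_camera("wrist");a=r["frame"];b=read_camera("side")["frame"][100:300,200:400]
print([(p,wray(s,r,p,.018).round(4)) for p,_ in blobs(a,"yellow",40)])
cv2.imwrite("pics/w3.png",np.hstack([cv2.resize(a,(480,300)),cv2.resize(b,(300,300),interpolation=2)]))
E
```

```text
[-2.50e-02  1.00e-03  2.33e+00 -9.11e-01  2.05e-01 -4.86e-01] [0.0079 0.0182 0.0134] [ 0.98923255  0.50273846 -0.28905703]
[([6.3, 266.2], array([-0.1852,  0.041 ,  0.018 ]))]
```

View pics/w3.png

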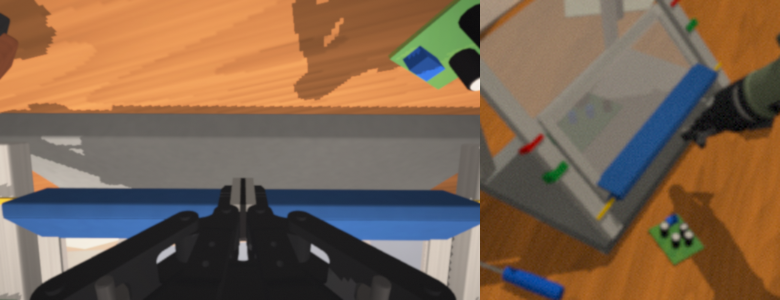

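Request:
move_arm --steps '[{"slide":[0.015,-0.004,0.018]},{"slide":[0.03,-0.008,0.037]},{"slide":[0.045,-0.012,0.055]},{"slide":[0.06,-0.016,0.074]},{"slide":[0.075,-0.02,0.092]},{"slide":[0.09,-0.024,0.11]},{"slide":[0.105,-0.028,0.129]},{"slide":[0.12,-0.032,0.147]},{"slide":[0.135,-0.037,0.166]},{"slide":[0.15,-0.041,0.184]},{"slide":[0.16,-0.043,0.196]},{"slide":[0.165,-0.045,0.203]}]'

```text
validation failed for argument at $.st...
```

```bash
cat > m.py <<'E'
from plant import state, read_camera
from h import *
s=state();print(s["t"],s["qpos"].round(3),hood(s["position"]).round(4),s["force"].round(2))
a,b=read_camera("scene"),read_camera("side");import sys
F={}
for n,r,(x0,y0,x1,y1) in(("scene",a,(185,180,470,320)),("side",b,(220,80,365,250))):
    for c in("yellow","green","red"):
        F[n,c]=[(round(p[0]+x0,1),round(p[1]+y0,1),q[4]) for p,q in blobs(r["frame"][y0:y1,x0:x1],c)];print(n,c,F[n,c])
    # 1-view slope coordinate on plane n
    R=cv2.Rodrigues(np.array(r["rvec"],float))[0];C=-R.T@np.ravel(r["tvec"])
    for c in("yellow","green","red"):
        for p in F[n,c]:
            u=R.T@np.linalg.inv(r["intrinsics"])@np.r_[p[:2],1.];nn=.018 if c=="yellow" else .015
            h=hood(C+u*((nn-(C-O)@N)/(u@N)))
            if abs(abs(h[0]-.009)-.21)<.03:print("  ",n,c,h.round(4))
if len(sys.argv)>1:
    cv2.imwrite(sys.argv[1],np.hstack([cv2.resize(a["frame"][170:330,180:420],(450,300),interpolation=2),cv2.resize(b["frame"][80:260,210:390],(300,300),interpolation=2)]))
E
python3 m.py pics/p1.png
```

```text
3.3 [-2.500e-02  1.000e-03  2.332e+00 -9.110e-01  2.050e-01 -4.860e-01] [0.0075 0.0172 0.0136] [ 0.39 -0.11 -0.68]
scene yellow [(359.8, 199.7, 29), (207.7, 274.8, 55)]
scene green [(313.5, 199.6, 90), (326.2, 194.4, 13), (387.0, 195.6, 8), (327.5, 202.5, 8), (202.5, 288.0, 23)]
scene red [(397.8, 195.2, 24), (199.3, 243.7, 116), (208.8, 295.5, 89)]
   scene yellow [0.2155 0.0345 0.018 ]
   scene yellow [-0.1893  0.0348  0.018 ]
   scene green [0.2375 0.1371 0.015 ]
   scene green [ 0.2197 -0.2018  0.015 ]
   scene green [-0.2167  0.1371  0.015 ]
   scene red [0.2344 0.1927 0.015 ]
   scene red [-0.2175  0.2357  0.015 ]
side yellow [(357.9, 144.2, 8), (282.5, 240.1, 42)]
side green [(340.5, 116.4, 29), (249.6, 215.5, 105)]
side red [(329.9, 100.4, 16), (233.9, 196.3, 71)]
   side yellow [-0.1986  0.0423  0.018 ]
   side yellow [0.2092 0.0421 0.018 ]
   side green [-0.2064  0.1403  0.015 ]
   side green [0.2308 0.1417 0.015 ]
   side red [-0.2067  0.1963  0.015 ]
   side red [0.2292 0.1978 0.015 ]
```

View pics/p1.png

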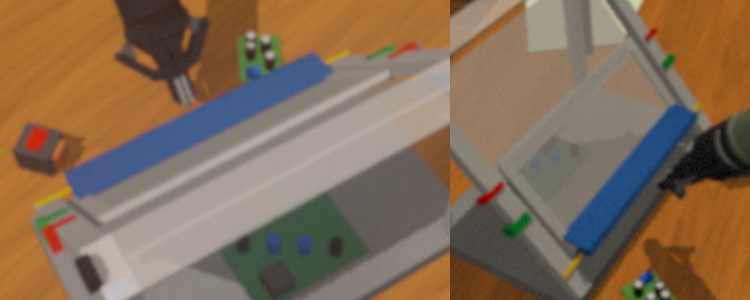

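```bash
python3 - <<'E'
from plant import state, read_camera
from h import *
s=state();a,b=read_camera("scene"),read_camera("side")
print("tcp proj",proj(a,s["position"]),proj(b,s["position"]))
for n in(.035,.02):
  print("lip edge",n,world(.008,.0365,n).round(4),proj(a,world(.008,.0365,n)),proj(b,world(.008,.0365,n)))
# lip ends blue lower corners
print(tri(a,(282,224.5),b,(365,190)))
cv2.imwrite("pics/p2.png",np.hstack([cv2.resize(a["frame"][190:250,240:320],(400,300),interpolation=2),cv2.resize(b["frame"][140:220,320:420],(375,300),interpolation=2)]))
E
```

```text
tcp proj [[284.2553928  237.70312719]] [[328.69801532 194.36853829]]
lip edge 0.035 [0.5119 0.0186 0.0855] [[283.25094984 229.55927566]] [[329.69644248 187.44545893]]
lip edge 0.02 [0.523  0.0156 0.0758] [[285.84700054 235.40489722]] [[325.93418039 188.47690878]]
[0.46457264 0.02597859 0.07173882]
```

View pics/p2.png

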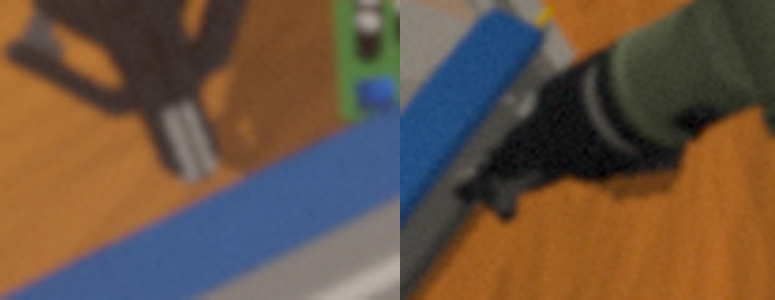

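The tip disappears beneath the lip at scene (279,226), and its computed pixel (284,238) lies behind the lip, so the fingers are under it. Now I push, with the full row form.

Request:
move_arm --steps '[{"slide":[0.015,-0.004,0.018],"angular":[0,0,0],"claw":-1},{"slide":[0.03,-0.008,0.037],"angular":[0,0,0],"claw":-1},{"slide":[0.045,-0.012,0.055],"angular":[0,0,0],"claw":-1},{"slide":[0.06,-0.016,0.074],"angular":[0,0,0],"claw":-1},{"slide":[0.075,-0.02,0.092],"angular":[0,0,0],"claw":-1},{"slide":[0.09,-0.024,0.11],"angular":[0,0,0],"claw":-1},{"slide":[0.105,-0.028,0.129],"angular":[0,0,0],"claw":-1},{"slide":[0.12,-0.032,0.147],"angular":[0,0,0],"claw":-1},{"slide":[0.135,-0.037,0.166],"angular":[0,0,0],"claw":-1},{"slide":[0.15,-0.041,0.184],"angular":[0,0,0],"claw":-1},{"slide":[0.16,-0.043,0.196],"angular":[0,0,0],"claw":-1},{"slide":[0.165,-0.045,0.203],"angular":[0,0,0],"claw":-1}]'

```text
t: 4.7
position: [0.556, 0.0053, 0.106]
tcp_rot: [0.337, 0.125, 0.932, -0.049]
force: [-0.2, -0.6, 0.2]
grip_width: -0.0
gripper_force: 0.0
```

```bash
python3 m.py pics/p3.png
```

```text
4.7 [-0.057 -0.045  2.223 -0.478  0.313 -0.953] [0.0067 0.0819 0.0129] [-0.22 -0.63  0.18]
scene yellow [(359.8, 199.7, 29), (208.0, 274.7, 53)]
scene green [(313.8, 199.0, 92), (326.7, 196.4, 40), (387.0, 195.6, 8), (202.5, 288.0, 23)]
scene red [(396.6, 195.7, 23), (199.1, 243.9, 118), (208.8, 295.5, 88)]
   scene yellow [0.2155 0.0345 0.018 ]
   scene yellow [-0.1887  0.0354  0.018 ]
   scene green [0.2375 0.1371 0.015 ]
   scene green [-0.2167  0.1371  0.015 ]
   scene red [0.2319 0.1916 0.015 ]
   scene red [-0.2175  0.2357  0.015 ]
side yellow [(282.7, 239.8, 43)]
side green [(340.5, 116.5, 28), (249.6, 215.4, 109)]
side red [(329.9, 100.4, 18), (233.7, 196.5, 73)]
   side yellow [0.2083 0.0422 0.018 ]
   side green [-0.2061  0.1401  0.015 ]
   side green [0.2306 0.1419 0.015 ]
   side red [-0.2067  0.1963  0.015 ]
   side red [0.2299 0.1978 0.015 ]
```

View pics/p3.png

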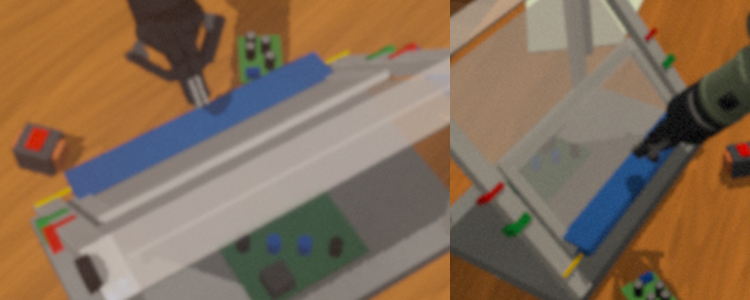

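```bash
python3 - <<'E'
from plant import state, read_camera
from h import *
s=state();a,b=read_camera("scene"),read_camera("side");p=s["position"];q=s["tcp_rot"];R=Ro.from_quat(np.r_[q[1:],q[0]]).as_matrix()
print("z axis",R[:,2].round(3))
for t in(0,.02,.04,.06):print(t,proj(a,p-t*R[:,2]).round(1),proj(b,p-t*R[:,2]).round(1))
print("seen tip tri",(X:=tri(a,(289.3,227),b,(324,171))),proj(a,X),hood(X))
# lip lower/upper blue edges along column through several positions, both views
for n,r in(("scene",a),("side",b)):
    h=cv2.cvtColor(r["frame"],cv2.COLOR_BGR2HSV);m=cv2.inRange(h,*H["blue"][0])
    k,l,st,ce=cv2.connectedComponentsWithStats(m);i=1+np.argmax(st[1:,4]) if n=="side" else l[236,260]
    c=max(cv2.findContours((l==i).astype(np.uint8),0,1)[0],key=cv2.contourArea);print(n,st[i],cv2.approxPolyDP(c,3,True).reshape(-1,2).tolist())
E
```

```text
z axis [ 0.616 -0.177 -0.768]
0 [[292.2 239.2]] [[314.8 175.8]]
0.02 [[289.2 231.3]] [[318.9 173.2]]
0.04 [[286.2 223.3]] [[323.  170.6]]
0.06 [[283.1 215.2]] [[327.4 167.8]]
seen tip tri [0.5361447  0.01172925 0.13008467] [[287.66046419 226.37513615]] [0.00773704 0.08690432 0.04435695]
scene [     0      0    640    400 250932] [[0, 0], [0, 52], [6, 54], [0, 54], [0, 399], [639, 399], [639, 0], [494, 0], [486, 25], [472, 19], [477, 0], [459, 0], [446, 47], [354, 0]]
side [    0     0   170   220 22373] [[148, 0], [0, 0], [0, 219], [169, 65]]
```

```bash
python3 - <<'E'
from plant import state, read_camera
from h import *;import pickle
d0=pickle.load(open("d0.pkl","rb"))
s=state();p=s["position"];q=s["tcp_rot"];R=Ro.from_quat(np.r_[q[1:],q[0]]).as_matrix()
for n in("scene","side"):
    r=read_camera(n);print(n)
    for t in np.arange(-.012,.07,.006):
        u=proj(r,p-t*R[:,2])[0];i,j=int(round(u[1])),int(round(u[0]));print(round(t,3),u.round(1),r["frame"][i,j].tolist(),d0[n]["frame"][i,j].tolist())
r=read_camera("wrist");print(np.array(r["intrinsics"]).round(1));M=np.linalg.inv(np.array(r["mount"]))
for t in np.arange(-.012,.06,.006):
    c=M[:3,:3]@np.array([0,0.004,-t])+M[:3,3];u=r["intrinsics"]@c;u=u[:2]/u[2];print(round(t,3),u.round(1),r["frame"][int(u[1]),int(u[0])].tolist())
E
```

```text
scene
-0.012 [293.8 244. ] [120, 124, 133] [112, 118, 127]
-0.006 [293.  241.6] [129, 104, 99] [123, 101, 97]
0.0 [292.1 239.2] [144, 95, 67] [137, 90, 66]
0.006 [291.2 236.9] [145, 97, 68] [137, 91, 68]
0.012 [290.3 234.5] [144, 98, 68] [138, 93, 68]
0.018 [289.4 232.1] [142, 95, 65] [136, 90, 67]
0.024 [288.5 229.7] [140, 93, 64] [135, 90, 68]
0.03 [287.6 227.3] [112, 80, 69] [130, 88, 76]
0.036 [286.6 224.9] [101, 104, 111] [77, 97, 143]
0.042 [285.7 222.5] [106, 111, 121] [46, 97, 154]
0.048 [284.8 220.1] [113, 119, 129] [53, 103, 162]
0.054 [283.9 217.6] [115, 122, 131] [56, 106, 165]
0.06 [283.  215.2] [113, 121, 130] [52, 104, 163]
0.066 [282.1 212.8] [110, 117, 127] [50, 104, 162]
side
-0.012 [312.7 177.5] [124, 92, 75] [117, 85, 70]
-0.006 [313.9 176.8] [128, 93, 70] [115, 81, 62]
0.0 [315.1 176. ] [125, 84, 62] [116, 79, 58]
0.006 [316.2 175.2] [126, 87, 59] [119, 79, 52]
0.012 [317.5 174.5] [130, 88, 59] [117, 79, 51]
0.018 [318.7 173.7] [128, 76, 34] [121, 74, 36]
0.024 [319.9 172.9] [107, 64, 34] [121, 75, 32]
0.03 [321.1 172.1] [55, 37, 24] [123, 73, 34]
0.036 [322.4 171.3] [20, 16, 20] [119, 71, 28]
0.042 [323.7 170.5] [11, 18, 13] [123, 72, 32]
0.048 [325.  169.7] [24, 19, 26] [121, 73, 30]
0.054 [326.2 168.9] [30, 26, 30] [122, 73, 33]
0.06 [327.6 168.1] [29, 28, 33] [118, 71, 29]
0.066 [328.9 167.2] [47, 47, 48] [119, 72, 30]
[[309.8   0.  323.6]
 [  0.  309.8 197.5]
 [  0.    0.    1. ]]
-0.012 [329.3 222.2] [175, 110, 66]
-0.006 [329.5 225.6] [173, 137, 117]
0.0 [329.7 229.2] [166, 182, 183]
0.006 [329.9 233. ] [170, 178, 180]
0.012 [330.1 237.1] [125, 123, 126]
0.018 [330.3 241.4] [82, 88, 93]
0.024 [330.6 246.1] [81, 87, 92]
0.03 [330.8 251.1] [82, 88, 93]
0.036 [331.1 256.4] [83, 88, 93]
0.042 [331.4 262.2] [82, 87, 93]
0.048 [331.8 268.4] [82, 87, 93]
0.054 [332.1 275.2] [95, 100, 107]
```

All three views agree that the real fingertip is about 30 mm behind the reported TCP, so it passed in front of the lip and the window hasn't moved. I'll back out, drop down, and go in 30 mm deeper.

Request:
move_arm --steps '[{"slide":[-0.1,0.03,0.09],"angular":[0,0,0],"claw":-1},{"slide":[-0.1,0.03,0.09],"angular":[0,0,0],"claw":-1},{"slide":[-0.18,0.05,0],"angular":[0,0,0],"claw":-1},{"slide":[-0.26,0.07,-0.12],"angular":[0,0,0],"claw":-1},{"slide":[-0.26,0.07,-0.12],"angular":[0,0,0],"claw":-1},{"slide":[-0.26,0.07,-0.12],"angular":[0,0,0],"claw":-1},{"slide":[-0.26,0.07,-0.12],"angular":[0,0,0],"claw":-1}]'

```text
t: 5.75
position: [0.4933, 0.0228, 0.0778]
tcp_rot: [0.339, 0.125, 0.931, -0.049]
force: [0.7, -0.6, 0.5]
grip_width: 0.0
gripper_force: 0.0
```

```bash
cat > tip.py <<'E'
from plant import state, read_camera
from h import *
s=state();p=s["position"];q=s["tcp_rot"];d=Ro.from_quat(np.r_[q[1:],q[0]]).as_matrix()[:,2]
print(s["t"],s["qpos"].round(3),"P",p.round(4),"hoodP",hood(p).round(4),"hoodTip",hood(p-.03*d).round(4),"F",s["force"].round(2))
E
python3 tip.py
```

```text
5.75 [-0.006 -0.112  2.369 -0.71   0.267 -0.679] P [0.4933 0.0228 0.0778] hoodP [0.0072 0.0184 0.0447] hoodTip [0.0074 0.0236 0.0742] F [ 0.71 -0.63  0.53]
```

Request:
move_arm --steps '[{"slide":[0.03,-0.008,-0.04],"angular":[0,0,0],"claw":-1},{"slide":[0.06,-0.016,-0.08],"angular":[0,0,0],"claw":-1},{"slide":[0.09,-0.025,-0.125],"angular":[0,0,0],"claw":-1},{"slide":[0.12,-0.033,-0.165],"angular":[0,0,0],"claw":-1},{"slide":[0.14,-0.04,-0.2],"angular":[0,0,0],"claw":-1},{"slide":[0.14,-0.04,-0.2],"angular":[0,0,0],"claw":-1},{"slide":[0.14,-0.04,-0.2],"angular":[0,0,0],"claw":-1}]'

```text
t: 6.45
position: [0.527, 0.0114, 0.0338]
tcp_rot: [0.333, 0.125, 0.934, -0.047]
force: [-0.7, -0.1, 0.2]
grip_width: 0.0
gripper_force: 0.0
```

```bash
python3 tip.py;python3 m.py|grep "  "; python3 - <<'E'
from plant import state, read_camera
from h import *
s=state();p=s["position"];q=s["tcp_rot"];R=Ro.from_quat(np.r_[q[1:],q[0]]).as_matrix()
for n in("scene","side"):
    r=read_camera(n);print(n)
    for t in np.arange(.02,.09,.006):
        u=proj(r,p-t*R[:,2])[0];print(round(t,3),u.round(1),r["frame"][int(round(u[1])),int(round(u[0]))].tolist(),end=";")
E
```

```text
6.45 [-0.047  0.089  2.308 -1.107  0.16  -0.3  ] P [0.527  0.0114 0.0338] hoodP [ 0.005   0.0075 -0.0108] hoodTip [0.0052 0.0131 0.0186] F [-0.67 -0.05  0.19]
6.45 [-0.047  0.089  2.308 -1.107  0.16  -0.3  ] [ 0.005   0.0075 -0.0108] [-0.67 -0.05  0.19]
   scene yellow [0.2155 0.0345 0.018 ]
   scene yellow [-0.1885  0.036   0.018 ]
   scene green [0.2358 0.1365 0.015 ]
   scene green [-0.2134  0.1366  0.015 ]
   scene red [0.2346 0.1911 0.015 ]
   scene red [-0.2175  0.2357  0.015 ]
   side yellow [-0.1986  0.0423  0.018 ]
   side yellow [0.2088 0.0424 0.018 ]
   side green [-0.2064  0.1403  0.015 ]
   side green [0.2308 0.1417 0.015 ]
   side red [-0.2049  0.1963  0.015 ]
   side red [0.2297 0.1979 0.015 ]
scene
0.02 [283.6 239.6] [143, 95, 66];0.026 [282.7 237.4] [143, 96, 66];0.032 [281.9 235.1] [142, 95, 67];0.038 [281.  232.9] [141, 93, 64];0.044 [280.1 230.6] [137, 91, 68];0.05 [279.3 228.4] [112, 115, 124];0.056 [278.4 226.1] [114, 122, 131];0.062 [277.5 223.9] [107, 114, 123];0.068 [276.6 221.6] [91, 97, 106];0.074 [275.8 219.3] [44, 46, 59];0.08 [274.9 217. ] [46, 47, 60];0.086 [274.  214.7] [43, 43, 57];side
0.02 [329.2 195.8] [64, 65, 69];0.026 [330.4 195.1] [50, 52, 55];0.032 [331.6 194.4] [27, 26, 27];0.038 [332.9 193.8] [21, 21, 23];0.044 [334.1 193.1] [23, 25, 27];0.05 [335.4 192.4] [31, 33, 34];0.056 [336.7 191.7] [27, 22, 25];0.062 [338. 191.] [21, 22, 22];0.068 [339.3 190.3] [26, 28, 26];0.074 [340.6 189.6] [23, 22, 26];0.08 [341.9 188.8] [21, 22, 19];0.086 [343.3 188.1] [23, 20, 22];
```

Request:
move_arm --steps '[{"slide":[0.021,-0.006,0.008],"angular":[0,0,0],"claw":-1},{"slide":[0.042,-0.011,0.015],"angular":[0,0,0],"claw":-1},{"slide":[0.055,-0.015,0.03],"angular":[0,0,0],"claw":-1},{"slide":[0.067,-0.018,0.046],"angular":[0,0,0],"claw":-1},{"slide":[0.08,-0.022,0.061],"angular":[0,0,0],"claw":-1},{"slide":[0.092,-0.025,0.076],"angular":[0,0,0],"claw":-1},{"slide":[0.104,-0.029,0.092],"angular":[0,0,0],"claw":-1},{"slide":[0.117,-0.032,0.107],"angular":[0,0,0],"claw":-1},{"slide":[0.129,-0.035,0.122],"angular":[0,0,0],"claw":-1},{"slide":[0.142,-0.039,0.137],"angular":[0,0,0],"claw":-1},{"slide":[0.142,-0.039,0.137],"angular":[0,0,0],"claw":-1}]'

```text
t: 7.75
position: [0.5608, 0.0021, 0.067]
tcp_rot: [0.332, 0.125, 0.934, -0.047]
force: [-1.9, 0.3, -0.3]
grip_width: -0.002
gripper_force: 0.4
```

```bash
python3 tip.py;python3 m.py|grep "  "
```

```text
7.75 [-0.07   0.06   2.225 -0.617  0.224 -0.815] P [0.5608 0.0021 0.067 ] hoodP [ 0.0049  0.0555 -0.0163] hoodTip [0.0051 0.0611 0.0131] F [-1.89  0.3  -0.31]
7.75 [-0.07   0.06   2.225 -0.617  0.224 -0.815] [ 0.0049  0.0555 -0.0163] [-1.89  0.3  -0.31]
   scene yellow [0.2171 0.0753 0.018 ]
   scene yellow [-0.1869  0.0758  0.018 ]
   scene green [0.2375 0.1371 0.015 ]
   scene green [ 0.1934 -0.1619  0.015 ]
   scene green [-0.2158  0.1371  0.015 ]
   scene red [0.2333 0.1932 0.015 ]
   scene red [-0.2172  0.2353  0.015 ]
   side yellow [-0.2017  0.0827  0.018 ]
   side yellow [0.2085 0.0837 0.018 ]
   side green [-0.2064  0.1403  0.015 ]
   side green [0.2305 0.1417 0.015 ]
   side red [-0.2067  0.1963  0.015 ]
   side red [0.2302 0.1978 0.015 ]
```

Request:
move_arm --steps '[{"slide":[0.012,-0.003,0.015],"angular":[0,0,0],"claw":-1},{"slide":[0.025,-0.007,0.031],"angular":[0,0,0],"claw":-1},{"slide":[0.037,-0.01,0.046],"angular":[0,0,0],"claw":-1},{"slide":[0.05,-0.014,0.061],"angular":[0,0,0],"claw":-1},{"slide":[0.062,-0.017,0.076],"angular":[0,0,0],"claw":-1},{"slide":[0.074,-0.02,0.092],"angular":[0,0,0],"claw":-1},{"slide":[0.087,-0.024,0.107],"angular":[0,0,0],"claw":-1},{"slide":[0.099,-0.027,0.122],"angular":[0,0,0],"claw":-1},{"slide":[0.105,-0.028,0.13],"angular":[0,0,0],"claw":-1},{"slide":[0.11,-0.03,0.136],"angular":[0,0,0],"claw":-1},{"slide":[0.11,-0.03,0.136],"angular":[0,0,0],"claw":-1}]'

```text
t: 8.95
position: [0.5894, -0.0057, 0.1016]
tcp_rot: [0.332, 0.125, 0.934, -0.047]
force: [-1.1, -0.2, -0.4]
grip_width: 0.001
gripper_force: 0.4
```

```bash
python3 tip.py;python3 m.py
```

```text
8.95 [-0.085  0.035  2.149 -0.407  0.305 -1.042] P [ 0.5894 -0.0057  0.1016] hoodP [ 0.0049  0.1011 -0.0168] hoodTip [0.0051 0.1067 0.0126] F [-1.08 -0.2  -0.41]
8.95 [-0.085  0.035  2.149 -0.407  0.305 -1.042] [ 0.0049  0.1011 -0.0168] [-1.08 -0.2  -0.41]
scene yellow [(376.1, 198.5, 38), (213.6, 279.6, 69)]
scene green [(320.2, 201.5, 186), (386.7, 195.8, 9), (202.5, 288.0, 23)]
scene red [(397.6, 195.3, 20), (199.3, 243.8, 116), (208.8, 295.5, 91)]
   scene yellow [0.2156 0.124  0.018 ]
   scene yellow [-0.1892  0.1244  0.018 ]
   scene green [ 0.233  -0.2967  0.015 ]
   scene green [0.2363 0.1376 0.015 ]
   scene green [-0.2167  0.1371  0.015 ]
   scene red [0.2339 0.1927 0.015 ]
   scene red [-0.2175  0.2357  0.015 ]
side yellow [(342.5, 119.8, 14), (259.2, 213.2, 49)]
side green [(340.5, 116.4, 27), (249.5, 215.5, 102)]
side red [(329.8, 100.5, 14), (233.7, 196.5, 73)]
   side yellow [-0.202   0.1297  0.018 ]
   side yellow [0.2101 0.1295 0.018 ]
   side green [-0.2064  0.1403  0.015 ]
   side green [0.231  0.1419 0.015 ]
   side red [-0.2061  0.1963  0.015 ]
   side red [0.2299 0.1978 0.015 ]
```

Request:
move_arm --steps '[{"slide":[0.007,-0.002,0.009],"angular":[0,0,0],"claw":-1},{"slide":[0.015,-0.004,0.018],"angular":[0,0,0],"claw":-1},{"slide":[0.022,-0.006,0.028],"angular":[0,0,0],"claw":-1},{"slide":[0.022,-0.006,0.028],"angular":[0,0,0],"claw":-1}]'

```text
t: 9.45
position: [0.595, -0.0071, 0.1087]
tcp_rot: [0.332, 0.125, 0.934, -0.047]
force: [-0.0, 0.1, 0.3]
grip_width: 0.003
gripper_force: 0.5
```

```bash
python3 tip.py;python3 m.py > o; grep "  " o; cat > tr.py <<'E'
from plant import read_camera
from h import *
a,b=read_camera("scene"),read_camera("side")
def sel(r,c,box):
    x0,y0,x1,y1=box;B=max(blobs(r["frame"][y0:y1,x0:x1],c,5),key=lambda t:t[1][4])[0];return B[0]+x0,B[1]+y0
for c in("yellow","green"):
    for k,A,B in(("L",(345,180,400,215),(230,190,300,250)),("R",(190,260,235,305),(325,100,365,150))):
        print(c,k,hood(tri(a,sel(a,c,A),b,sel(b,c,B))).round(4))
E
python3 tr.py
```

```text
9.45 [-0.088  0.032  2.133 -0.379  0.322 -1.073] P [ 0.595  -0.0071  0.1087] hoodP [ 0.005   0.1102 -0.0167] hoodTip [0.0051 0.1159 0.0128] F [-0.04  0.07  0.25]
9.45 [-0.088  0.032  2.133 -0.379  0.322 -1.073] [ 0.005   0.1102 -0.0167] [-0.04  0.07  0.25]
   scene yellow [0.2171 0.133  0.018 ]
   scene yellow [-0.1885  0.1324  0.018 ]
   scene green [ 0.2288 -0.2772  0.015 ]
   scene green [0.2375 0.1371 0.015 ]
   scene green [-0.2175  0.1386  0.015 ]
   scene red [0.2318 0.1926 0.015 ]
   scene red [-0.2171  0.2357  0.015 ]
   side yellow [-0.2024  0.1381  0.018 ]
   side yellow [0.2071 0.1382 0.018 ]
   side green [0.236  0.1434 0.015 ]
   side red [-0.2061  0.1963  0.015 ]
   side red [0.2295 0.1978 0.015 ]
yellow L [0.2111 0.1405 0.0202]
yellow R [-0.1912  0.1413  0.0216]
green L [0.2353 0.1428 0.0156]
green R [-0.2161  0.1426  0.014 ]
```

The pointers triangulate to s = 0.141, against 0.141 for the green markers' middle. I'll lower the fingers off the lip and then withdraw.

Request:
move_arm --steps '[{"slide":[-0.015,0.004,-0.018],"angular":[0,0,0],"claw":-1},{"slide":[-0.03,0.008,-0.037],"angular":[0,0,0],"claw":-1},{"slide":[-0.03,0.008,-0.037],"angular":[0,0,0],"claw":-1},{"slide":[-0.085,0.024,0.03],"angular":[0,0,0],"claw":-1},{"slide":[-0.14,0.04,0.1],"angular":[0,0,0],"claw":-1},{"slide":[-0.25,0.07,0.24],"angular":[0,0,0],"claw":-1},{"slide":[-0.4,0.115,0.42],"angular":[0,0,0],"claw":-1},{"slide":[-0.45,0.13,0.5],"angular":[0,0,0],"claw":-1},{"slide":[-0.45,0.13,0.5],"angular":[0,0,0],"claw":-1},{"slide":[-0.45,0.13,0.5],"angular":[0,0,0],"claw":-1}]'

```text
t: 10.65
position: [0.4821, 0.0257, 0.2341]
tcp_rot: [0.333, 0.125, 0.933, -0.047]
force: [0.1, -0.8, -0.2]
grip_width: -0.002
gripper_force: 0.0
```

```bash
python3 tip.py;python3 m.py > o; grep "  " o;python3 tr.py; python3 - <<'E'
from plant import state, read_camera
from h import *
s=state();r=read_camera("wrist")
for c,n in(("yellow",.02),("green",.015),("red",.015)):
    for p,b in blobs(r["frame"],c,30):
        if b[4]<900: print(c,p,b,wray(s,r,p,n).round(4))
E
```

```text
10.65 [-0.003 -0.469  2.223 -0.255  0.736 -1.176] P [0.4821 0.0257 0.2341] hoodP [0.007  0.1307 0.154 ] hoodTip [0.0072 0.1363 0.1834] F [ 0.08 -0.82 -0.19]
10.65 [-0.003 -0.469  2.223 -0.255  0.736 -1.176] [0.007  0.1307 0.154 ] [ 0.08 -0.82 -0.19]
   scene yellow [0.2171 0.133  0.018 ]
   scene yellow [-0.1883  0.1329  0.018 ]
   scene green [0.2375 0.1371 0.015 ]
   scene green [-0.2175  0.1386  0.015 ]
   scene red [0.2329 0.1921 0.015 ]
   scene red [-0.2174  0.2361  0.015 ]
   side yellow [-0.2052  0.1367  0.018 ]
   side yellow [0.2069 0.1384 0.018 ]
   side green [0.236  0.1434 0.015 ]
   side red [-0.2076  0.1961  0.015 ]
   side red [0.23   0.1979 0.015 ]
yellow L [0.2117 0.1411 0.0205]
yellow R [-0.1916  0.1407  0.022 ]
green L [0.2354 0.1426 0.0155]
green R [-0.2164  0.143   0.014 ]
yellow [130.6, 213.5] [115, 210, 34, 7, 189] [-0.1957  0.1375  0.02  ]
yellow [523.6, 215.3] [506, 212, 35, 7, 197] [0.2132 0.138  0.02  ]
green [441.4, 2.2] [437, 0, 9, 8, 36] [ 0.1221 -0.0743  0.015 ]
green [477.2, 16.0] [464, 0, 24, 31, 383] [ 0.1582 -0.0613  0.015 ]
green [503.2, 1.5] [499, 0, 10, 5, 33] [ 0.1832 -0.075   0.015 ]
green [118.8, 214.4] [106, 207, 34, 13, 206] [-0.2115  0.1392  0.015 ]
green [536.6, 216.9] [515, 209, 35, 14, 230] [0.2302 0.1404 0.015 ]
red [106.5, 3.8] [94, 0, 23, 12, 158] [-0.2115 -0.073   0.015 ]
red [124.8, 266.1] [109, 260, 34, 11, 259] [-0.2083  0.1954  0.015 ]
red [530.3, 268.6] [512, 262, 35, 12, 263] [0.2271 0.1963 0.015 ]
```

In the wrist view the yellow pointers (rows 210–216 and 212–218) lie in the middle of the green markers (207–219 and 209–222). The hand is clear of the hood, so I'm handing in.

```bash
python3 -c "
from plant import close_job
print(close_job())"
```

```text
the job is handed in; nothing more can be done
None
```

I pushed the window up from under its lip until the yellow pointers stood centred in the green markers, well below the red, then withdrew the hand and handed the job in at about 11 s; the hand-in returned no verdict.

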